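# Roll the tube up into the reader bay and start the read

### The job

With the fingertips only, never gripping or lifting it, push the capped tube that lies at the low end of the sloped gutter up the slope and over the two small bumps into the bay against the upper stop, so that it stays there when you let go and does not roll back. Then, with the tube parked, press the button on the small start box fully down and let it come up again. Leave the rack and its standing tubes, the jar and the dish where they are.

Things in the scene. Friction and masses are not known exactly. Their poses are not given: they have to be found in the camera images.
- deck: fixed sloped gutter, 245 x 136 mm. Origin: mid width in the plane of its two white rails' tops, 35 mm above the bench. x points up the slope (8 degrees, roughly away from the robot, turned up to 0.4 rad), y across, z square to the rails. Rail tops: z = 0, |y| 22 to 42 mm; the floor between is 6 mm lower. Side walls: inner faces at y = +-62 mm, 15 mm high. Other gutter points below are in this frame.
- low_end (a point): mid width between the two low-end lips, deck (-105, 0, 0) mm. The lips (|y| 32 to 42 mm, 12 mm high) end the rails and keep the tube in; nothing stands between them, so a fingertip can come in behind the tube there.
- bumps (a point): mid width between the two bumps, deck (60, 0, 0) mm: one round black bump across each rail, 2 mm high, about 13 mm long.
- bay (a point): where the tube's axis lies when parked between bumps and stop, deck (71, 0, 14) mm; it has about 2 mm of play there (axis x 70 to 72 mm).
- stop (a point): mid width of the upper stop plate's face, deck (86, 0, 14) mm; the plate is 84 mm wide and 24 mm high. The reader head stands behind it, deck x 98 to 128 mm, 35 mm high.
- tube: capped tube lying across the gutter at its low end (axis at deck x = -90 mm, z = 14 mm). Rolls freely, and back to the lips if let go short of the bumps. Body 28.5 mm diameter, cap 34 mm (outside the rails), 116 mm long, about 60 g, smooth plastic (friction about 0.25). Origin: its centre, on its axis. y runs along it to the cap; x and z turn as it rolls.
- start_top (a point): centre of the top face of the start button: a round cap of 36 mm diameter that presses straight down, its top about 57 mm above the bench, on a grey box 80 x 80 x 35 mm that is fixed to the bench, at the left or right of the gutter. The point moves down with the button.
- start (a joint): travel of the start button: 0 up, 0.006 m fully down. It is sprung: starts to move at about 1.5 N, fully down at about 5 N, comes up by itself.
- rack: orange tube rack 132 x 90 x 63 mm fixed to the bench on the other side of the gutter from the start box; origin at the centre of its underside, x along its length
- spare_a: a capped tube like the other, standing loose in the rack, top 122 mm above the bench; origin at its middle, 64 mm above the bench. To be left alone
- spare_b: the second standing tube in the rack, as spare_a. To be left alone
- jar: amber jar, 60 mm diameter, 85 mm high, standing beyond the start box or the rack; origin at the centre of its underside. To be left alone
- dish: closed flat round dish, 90 mm diameter, 14 mm high, beyond the rack or the start box; origin at the centre of its underside. To be left alone
There are look-alikes about, which are no part of the job. What is shaped like the tube but pink is not meant. What is shaped like the part that bears start_top but red is not meant.

How it is judged:
On the way, in this order (a step that is already met when the one before it is completed fails the run):
1. the tube is parked in the bay between the bumps and the upper stop (x of tube in the frame of deck between 0.066 and 0.0775 m and y of tube in the frame of deck between -0.008 and 0.008 m and z of tube in the frame of deck between 0.01 and 0.0175 m and angle between the y axis of tube and the y axis of deck, either way round below 0.12 rad and linear speed of tube below 0.03 m/s), for 0.2 s.
2. the start button is pressed fully down (x of tube in the frame of deck between 0.066 and 0.0775 m and y of tube in the frame of deck between -0.008 and 0.008 m and z of tube in the frame of deck between 0.01 and 0.0175 m and angle between the y axis of tube and the y axis of deck, either way round below 0.12 rad and value of joint start above 0.0048 m), for 0.05 s.
At the end, for the whole second after the job is handed in: The tube lies at rest in the bay (its axis 66 to 77.5 mm up the gutter from the deck origin, within 8 mm of mid width, down on the rails, square to the gutter within 0.12 rad), and the start button has been pressed at least 4.8 mm down and is up again (x of tube in the frame of deck between 0.066 and 0.0775 m and y of tube in the frame of deck between -0.008 and 0.008 m and z of tube in the frame of deck between 0.01 and 0.0175 m and angle between the y axis of tube and the y axis of deck, either way round below 0.12 rad and linear speed of tube below 0.02 m/s and value of joint start below 0.0015 m); the robot touches nothing.
It fails at once if the tube was lifted more than about 12 mm off the rails (z of tube in the frame of deck above 0.027 m).
It fails at once if the tube was gripped between the fingers (distance between the grasp point and tube below 0.012 m and contact force between the fingers and tube above 1 N).
It fails at once if the start button was pressed before the tube was in the bay (value of joint start above 0.003 m and not (x of tube in the frame of deck between 0.066 and 0.0775 m and y of tube in the frame of deck between -0.008 and 0.008 m and z of tube in the frame of deck between 0.01 and 0.0175 m and angle between the y axis of tube and the y axis of deck, either way round below 0.12 rad)).
It fails at once if a standing tube, the jar or the dish was moved (distance of any of spare_a, spare_b, jar, dish from where it was at the start of the episode above 0.015 m).
It also fails if it takes over 45 s, if anything falls off the work surface, if the arm or the gripper's body presses on something with over 40 N, if the wrist force passes 120 N, or if a joint passes its speed limit or range.

### The arm

A 6-joint arm with a two-finger parallel gripper is mounted at the origin on the work surface. World frame = base frame: x ahead of the robot, y to its left, z up, the work surface at z = 0. Lengths are in m, angles in rad, forces in N, time in s.
With the tool pointing down it reaches from about 0.35 to 0.875 m from the base axis. Payload 4.2 kg.
Tool frame: the origin (TCP) lies between the finger pads; the fingertips stand 8 mm ahead of it and the grasp point (between the pads) lies 11 mm behind it; z points along the fingers, y is the direction in which the jaws open and shut (so a half turn about z gives the same grasp; the last joint's range is limited). The gripper opens to 87 mm and grips with 3 to 60 N. Pads are 19 mm wide; open, the fingers measure 117 mm over their backs; the gripper's body (75 mm by 190 mm) begins 51 mm behind the grasp point.
Start: joints at [-0.971, 0.385, 0.008, 0, -1.194, -0.259], TCP at [0.209, -0.589, 0.231] pointing down, gripper open.
Joint ranges: [-3.14, 3.14], [-1.21, 2.06], [-1.07, 1.41], [-3.16, 2.05], [-2.99, -0.16], [-3.1, 3.1]. Speed limits (rad/s): [2.79, 2.79, 3.14, 3.14, 3.14, 3.14].

### API

Orientations are given as a 3x3 rotation matrix whose columns are the frame's x, y, z axes.
In Python, from bench import * gives the robot as it stands.
- The arm moves only by the tool apply_moves, never from a script. Its argument "targets" is a list of rows, each a list of 3 entries, a list of its own where there are three numbers: the shift along the world's x, y, z in m, then the turn, a rotation vector about the world's x, y, z in degrees, then the finger opening in m, from 0 to 0.087. In form: [[[dx, dy, dz], [rx, ry, rz], gripper], ...]. A call has 1 to 5 rows; each row is the pose to reach, as a shift and turn from the pose measured when the call began; what a row does not reach only later rows make up. A row lasts 1/10 s, in which the tool goes at most 50 mm and 8.59 degrees, less where a joint would pass 70% of its speed; a pose out of reach is approached as far as the arm can. A call with a gripper value outside its range is refused whole. The fingers move at their own pace and stop on an object; "squeeze" is the grip in N (left out, the last holds). Time passes only in rows, so rows that repeat a pose let the fingers close. It gives the time, the measured TCP pose, the force and the opening at its end, in the units of the state.
- state(): the state, without advancing time (a new reading comes with each control period).
- get_image(name): name is "scene" or "top" or "wrist"; returns the picture (420x560x3 uint8, red, green, blue); there is no depth.
- camera_params(name): a dict with "fov_y" (degrees; the focal length in pixels is half the picture's height over the tangent of half this angle, whatever the lens; pixels are square), "cx", "cy" (the principal point, pixels), "camera_from_world" (4x4, takes a point from world to camera coordinates). Camera axes: x right, y up, looking along -z (the intrinsics and any distortion apply to the point x, -y, -z); pixel columns grow to the right and rows downward; lengths in m; the calibration is good to about 2 mm. A picture is of the moment at which its call begins: read the wrist's pose just before it. camera_params takes no time and is no camera call; for the wrist camera it gives the pose at the moment of the call.
- job_done(): hands the job in, once; it reports no verdict.
The state is a dict: "clock": time; "joint_pos": joint angles; "joint_vel": joint speeds; "joint_torque": joint torques, N m; "tcp_pos": TCP position; "eef_rot": TCP orientation; "wrist_force": force on the tool from outside, world axes, zero at the start; "moment": the same for the moment, N m; "gripper_width": finger opening in m.
Only numpy, scipy, OpenCV 4.12 (cv2) and the standard library are available. Lean on these libraries where they do the work, as an engineer would, in place of code of your own. Each camera call takes 0.05 s, during which the arm holds its last target.

## Working session

There is one attempt and no reset: what is moved stays moved. The work goes in short steps, Python scripts to look and compute and a tool call to move; the robot and the scene stay as the last step left them, time stands still between calls to the robot, and variables do not carry over. Pictures are saved under pics/ and viewed, and the job is handed in when it is done.

Besides the shell and the picture viewer there is one more tool, called after "Emit:" as name(argument=value, ...) on one line, values as JSON. apply_moves: Moves the arm, as the interface text tells. Its arguments: {"type":"object","properties":{"targets":{"type":"array"},"squeeze":{"type":"number"}},"required":["targets"]}

```bash
mkdir -p pics
python3 - <<'E'
from bench import *
import cv2, numpy as np
for n in ["scene","top","wrist"]:
    im=get_image(n); cv2.imwrite(f"pics/{n}0.png",im[:,:,::-1])
    p=camera_params(n); print(n,p["fov_y"],p["cx"],p["cy"],{k:v for k,v in p.items() if k not in("fov_y","cx","cy","camera_from_world")}); print(np.round(np.array(p["camera_from_world"]),4).tolist())
s=state();print(s)
E
```

```text
scene 46.7645477336294 279.50310520060003 207.5667661616224 {}
[[0.7154, 0.6987, -0.0041, -0.4047], [-0.5156, 0.532, 0.6717, 0.2729], [0.4715, -0.4784, 0.7408, -1.6043], [0.0, 0.0, 0.0, 1.0]]
top 51.61866526557606 282.1342341958666 211.17945373655374 {}
[[-0.0141, -0.9997, -0.0204, -0.0359], [0.99, -0.0168, 0.1402, -0.5962], [-0.1405, -0.0182, 0.9899, -0.9375], [0.0, 0.0, 0.0, 1.0]]
wrist 68.95153647278113 279.9346619314724 207.7431348342025 {}
[[-0.3342, 0.9425, 0.0025, 0.6229], [-0.9087, -0.3215, -0.2663, 0.0318], [-0.2502, -0.0913, 0.9639, -0.3913], [0.0, 0.0, 0.0, 1.0]]
{'clock': 0.15, 'joint_pos': array([-9.71405091e-01,  3.85384067e-01,  6.94135276e-03, -3.27370716e-04,
       -1.19398709e+00, -2.58596526e-01]), 'joint_vel': array([-0.00090623, -0.00318452,  0.00324184,  0.00140997, -0.00107652,
       -0.00038371]), 'joint_torque': array([-3.26652344e-04, -3.91053021e+01,  1.87587154e+01,  4.22237322e+00,
        1.23499171e-02, -1.33614521e-04]), 'tcp_pos': array([ 0.20876001, -0.58864462,  0.22971266]), 'eef_rot': array([[-9.42529639e-01, -3.34121881e-01, -6.70160642e-04],
       [-3.34122530e-01,  9.42528420e-01,  1.52044050e-03],
       [ 1.23633012e-04,  1.65697600e-03, -9.99998620e-01]]), 'wrist_force': array([ 0.36167457,  0.08606044, -0.60246153]), 'moment': array([-0.0373911 , -0.05747468, -0.00938477]), 'gripper_width': 0.08702396732536019}
```

View pics/scene0.png

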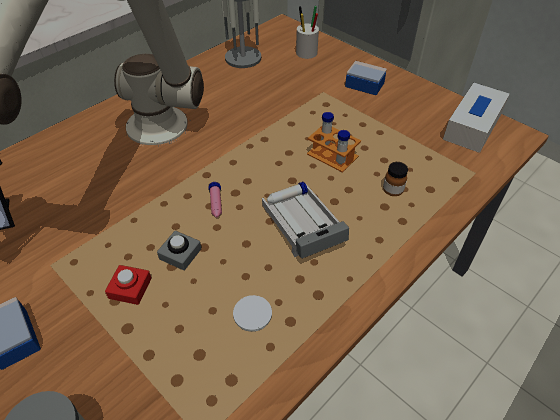

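View pics/top0.png

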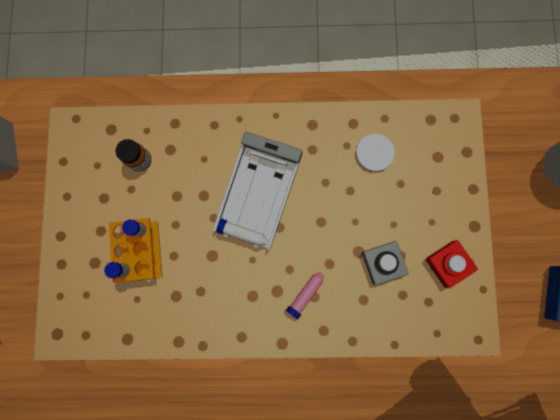

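View pics/wrist0.png

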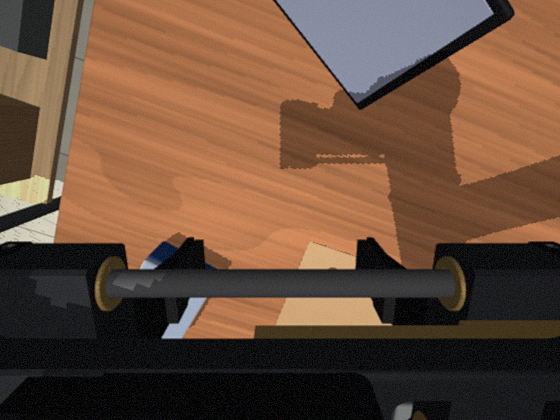

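Top view: the gutter is centred at about (260,190) with its tube at the low end (243,234). The grey start box is at (387,263), the red look-alike at (455,264) and the pink tube at (305,295). I'll zoom in next.

Run:
```python
import cv2
im=cv2.imread("pics/top0.png")
cv2.imwrite("pics/topz.png",cv2.resize(im[120:270,200:320],None,fx=5,fy=5,interpolation=cv2.INTER_CUBIC)[:, :600])
cv2.imwrite("pics/topb.png",cv2.resize(im[230:300,345:425],None,fx=7,fy=7,interpolation=cv2.INTER_CUBIC))
im=cv2.imread("pics/scene0.png")
cv2.imwrite("pics/scz.png",cv2.resize(im[165:275,250:360],None,fx=5,fy=5,interpolation=cv2.INTER_CUBIC))
```

```text
(no output)
```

View pics/topz.png

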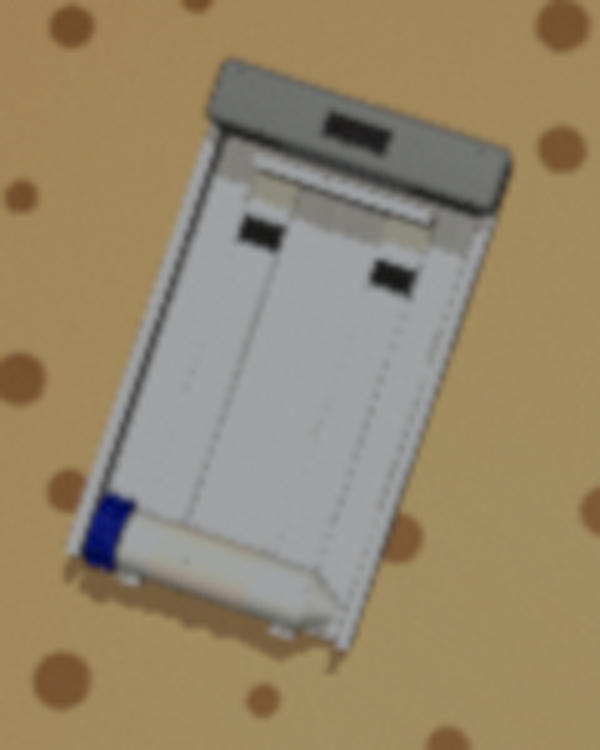

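View pics/topb.png

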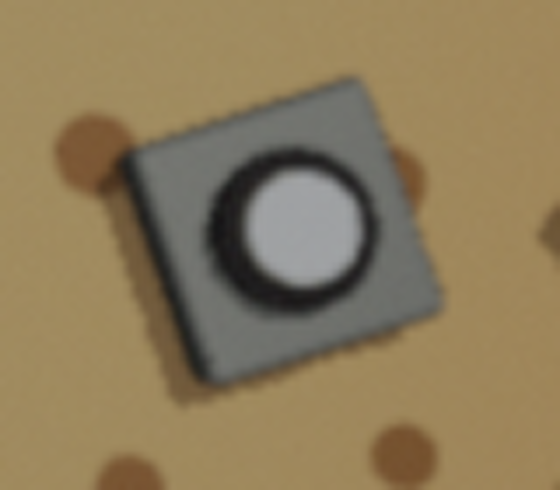

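View pics/scz.png

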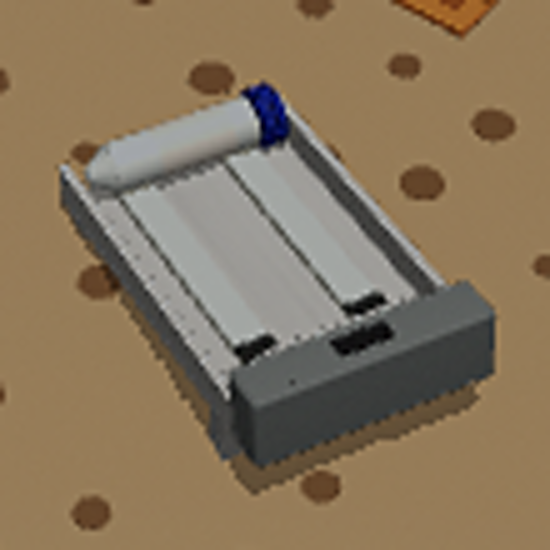

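```bash
cat > h.py <<'E'
import numpy as np, cv2
from scipy.spatial.transform import Rotation as Ro
from scipy.optimize import least_squares
from bench import camera_params
def cam(n):
    p=camera_params(n); return np.array(p["camera_from_world"]),210/np.tan(np.radians(p["fov_y"]/2)),p["cx"],p["cy"]
def proj(n,P):
    T,f,cx,cy=cam(n); c=np.atleast_2d(P)@T[:3,:3].T+T[:3,3]
    return np.stack([cx+f*c[:,0]/-c[:,2], cy+f*c[:,1]/c[:,2]],1)
def ray(n,uv,z):
    T,f,cx,cy=cam(n); d=T[:3,:3].T@np.array([(uv[0]-cx)/f,-(uv[1]-cy)/f,-1]); o=-T[:3,:3].T@T[:3,3]
    return o+d*(z-o[2])/d[2]
def deckR(yaw): return (Ro.from_euler('z',yaw)*Ro.from_euler('y',-8,degrees=True)).as_matrix()
E
cat > m.py <<'E'
from h import *
import json
c=lambda u,v,s,o:(np.array([u,v])+.5)/s-.5+o
T=lambda u,v:c(u,v,5,np.array([200,120])); S=lambda u,v:c(u,v,5,np.array([250,165]))
D=np.array([[60,32,2],[60,-32,2]])/1e3
obs=[("top",T(262,233),D[0]),("top",T(393,277),D[1]),("scene",S(365,303),D[0]),("scene",S(255,349),D[1])]
# lips (top centres), far edges low conf; head top corners
def res(q,obs):
    return np.concatenate([(proj(n,deckR(q[2])@d+[q[0],q[1],.035])[0]-uv) for n,uv,d in obs])
for o in (obs[:2],obs[2:],obs):
    r=least_squares(res,[.6,0,-.3],args=(o,)); print(r.x,np.round(r.fun,2))
q=r.x
# checks: predicted points in topz/scz crops
for nm,d in dict(tube=(-90,0,14),capend=(-90,58,14),tip=(-90,-58,14),lipL=(-105,37,12),lipR=(-105,-37,12),headL=(98,68,35),headR=(98,-68,35),headL2=(128,68,35),headR2=(128,-68,35),wallL=(-117,65,9),wallR=(-117,-65,9)).items():
    P=deckR(q[2])@np.array(d)/1e0/1e3+[q[0],q[1],.035]
    print(nm,((proj("top",P)[0]-[200,120]+.5)*5-.5).round(0),((proj("scene",P)[0]-[250,165]+.5)*5-.5).round(0))
# button
im=cv2.imread("pics/top0.png").astype(int)
for n,box in (("top",(360,410,240,285)),("scene",(160,200,230,260))):
    im=cv2.imread(f"pics/{n}0.png").astype(int); m=(im.min(2)>(135))
    x0,x1,y0,y1=box; ys,xs=np.nonzero(m[y0:y1,x0:x1]); uv=(xs.mean()+x0,ys.mean()+y0); print(n,uv,len(xs),ray(n,uv,.057))
E
python3 m.py
```

```text
[ 0.63350581  0.01262178 -0.34883685] [-0.13 -0.05  0.13  0.05]
[ 0.63324257  0.00974894 -0.31724815] [-0.15  0.11  0.15 -0.11]
[ 0.63333714  0.01156162 -0.33680778] [-0.01  0.08  0.35 -0.15  0.07  0.07  0.14 -0.49]
tube [222. 569.] [178. 147.]
capend [101. 528.] [271. 114.]
tip [344. 609.] [ 83. 182.]
lipL [136. 574.] [225. 114.]
lipR [290. 626.] [106. 157.]
headL [202. 119.] [466. 275.]
headR [494. 212.] [224. 370.]
headL2 [223.  54.] [498. 310.]
headR2 [515. 147.] [253. 409.]
wallL [ 71. 579.] [260.  91.]
wallR [341. 670.] [ 52. 166.]
top (np.float64(387.9888888888889), np.float64(262.0388888888889)) 180 [ 0.47791224 -0.27375774  0.057     ]
scene (np.float64(176.67543859649123), np.float64(240.5263157894737)) 114 [ 0.4782022  -0.27519955  0.057     ]
```

```bash
cat > go.py <<'E'
from h import *
from bench import state
import sys
Q=[.6333,.0115,-.34]
def rel(d,Q=Q):
    s=state(); D=deckR(Q[2]); P=D@np.array(d)/1e3+[Q[0],Q[1],.035]
    Rt=np.stack([-D[:,0],D[:,1],-D[:,2]],1)
    sh=P-s["tcp_pos"]; rv=Ro.from_matrix(Rt@np.array(s["eef_rot"]).T).as_rotvec(degrees=True)
    cur=D.T@(s["tcp_pos"]-[Q[0],Q[1],.035])*1e3
    print("t",round(s["clock"],2),"deckcur",cur.round(1),"F",np.round(s["wrist_force"],2),"w",round(s["gripper_width"],4))
    print("to",d,"shift",sh.round(4).tolist(),"rot",rv.round(2).tolist())
if __name__=="__main__":
    for a in sys.argv[1:]: rel([float(v) for v in a.split(",")])
E
python3 go.py -- 2>/dev/null
python3 - <<'E'
from go import rel
rel([-140,0,120]); rel([-140,0,14])
E
```

```text
t 0.15 deckcur [-171.1 -707.4  220.7] F [ 0.36  0.09 -0.6 ] w 0.087
to [-140, 0, 120] shift [0.2781, 0.6519, -0.0954] rot [-0.09, -8.16, -38.94]
t 0.15 deckcur [-171.1 -707.4  220.7] F [ 0.36  0.09 -0.6 ] w 0.087
to [-140, 0, 14] shift [0.292, 0.647, -0.2003] rot [-0.09, -8.16, -38.94]
```

Emit:
apply_moves(targets=[[[0.28, 0.652, 0.0], [0, -8.2, -38.9], 0.02], [[0.28, 0.652, 0.0], [0, -8.2, -38.9], 0.02], [[0.28, 0.652, 0.0], [0, -8.2, -38.9], 0.02], [[0.28, 0.652, 0.0], [0, -8.2, -38.9], 0.02], [[0.28, 0.652, 0.0], [0, -8.2, -38.9], 0.02]])

```text
clock: 0.65
tcp_pos: [0.3047, -0.3659, 0.2303]
eef_rot: [[-0.934, 0.333, 0.132], [0.33, 0.943, -0.045], [-0.14, 0.002, -0.99]]
wrist_force: [1.1, 0.6, -0.7]
gripper_width: 0.0546
```

```bash
python3 go.py -140,0,120
```

```text
t 0.65 deckcur [-155.  -465.4  219. ] F [ 1.05  0.55 -0.72] w 0.0546
to [-140.0, 0.0, 120.0] shift [0.1822, 0.4292, -0.096] rot [-0.08, 0.07, -0.03]
```

Emit:
apply_moves(targets=[[[0.182, 0.429, 0.0], [0, 0, 0], 0.02], [[0.182, 0.429, 0.0], [0, 0, 0], 0.02], [[0.182, 0.429, 0.0], [0, 0, 0], 0.02], [[0.182, 0.429, 0.0], [0, 0, 0], 0.02], [[0.182, 0.429, 0.0], [0, 0, 0], 0.02]])

```text
clock: 1.15
tcp_pos: [0.402, -0.1352, 0.2306]
eef_rot: [[-0.934, 0.333, 0.133], [0.33, 0.943, -0.045], [-0.141, 0.002, -0.99]]
wrist_force: [1.2, -0.4, 0.8]
gripper_width: 0.0216
```

```bash
python3 go.py -140,0,60
```

```text
t 1.15 deckcur [-140.3 -215.5  217.3] F [ 1.22 -0.38  0.78] w 0.0216
to [-140.0, 0.0, 60.0] shift [0.0927, 0.1958, -0.1557] rot [-0.09, 0.13, -0.04]
```

Emit:
apply_moves(targets=[[[0.093, 0.196, 0.0], [0, 0, 0], 0.02], [[0.093, 0.196, 0.0], [0, 0, 0], 0.02], [[0.093, 0.196, 0.0], [0, 0, 0], 0.02], [[0.093, 0.196, 0.0], [0, 0, 0], 0.02], [[0.093, 0.196, 0.0], [0, 0, 0], 0.02]])

```text
clock: 1.65
tcp_pos: [0.4965, 0.0643, 0.2305]
eef_rot: [[-0.935, 0.329, 0.134], [0.326, 0.944, -0.044], [-0.141, 0.003, -0.99]]
wrist_force: [0.4, -0.3, 0.5]
gripper_width: 0.02
```

Emit:
apply_moves(targets=[[[0, 0, -0.05], [0, 0, 0], 0.02], [[0, 0, -0.1], [0, 0, 0], 0.02], [[0, 0, -0.15], [0, 0, 0], 0.02], [[0, 0, -0.156], [0, 0, 0], 0.02]])

```text
clock: 2.05
tcp_pos: [0.4919, 0.0616, 0.0691]
eef_rot: [[-0.936, 0.331, 0.122], [0.327, 0.944, -0.051], [-0.132, -0.008, -0.991]]
wrist_force: [-0.8, 0.0, 0.2]
gripper_width: 0.0202
```

```bash
python3 go.py -140,0,14
python3 - <<'E'
from h import *
from bench import *
for n in ("top","scene","wrist"): cv2.imwrite(f"pics/{n}1.png",get_image(n)[:,:,::-1])
a=cv2.imread("pics/top1.png")[130:270,190:330];b=cv2.imread("pics/scene1.png")[130:270,220:360]
cv2.imwrite("pics/c1.png",cv2.resize(np.hstack([a,b]),None,fx=2.8,fy=2.8,interpolation=cv2.INTER_CUBIC))
E
```

```text
t 2.05 deckcur [-143.8    0.    54.6] F [-0.8   0.01  0.17] w 0.0202
to [-140.0, 0.0, 14.0] shift [0.0089, -0.0032, -0.0397] rot [0.27, -0.55, -0.17]
```

View pics/c1.png

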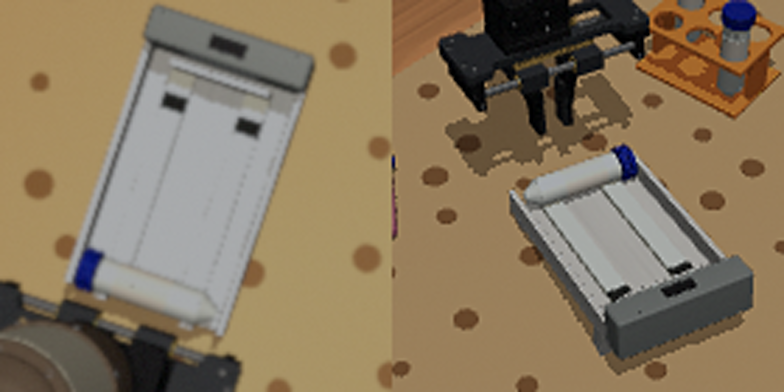

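View pics/wrist1.png

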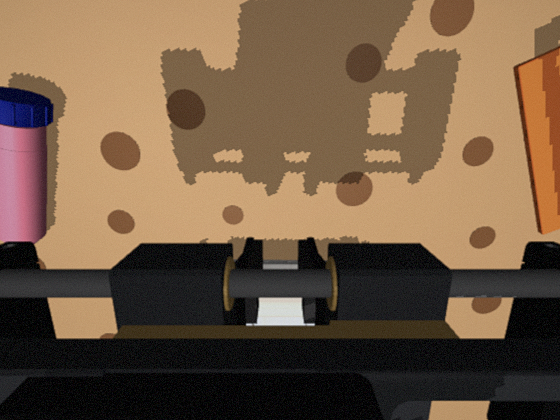

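The fingers stand centred behind the low end at about (145,310) in the left half of the picture, and the tube has not moved. I'll go down next.

Emit:
apply_moves(targets=[[[0.009, -0.003, -0.02], [0.3, -0.5, -0.2], 0.02], [[0.009, -0.003, -0.039], [0.3, -0.5, -0.2], 0.02], [[0.009, -0.003, -0.039], [0.3, -0.5, -0.2], 0.02]])

```text
clock: 2.5
tcp_pos: [0.5072, 0.0613, 0.0378]
eef_rot: [[-0.932, 0.333, 0.146], [0.33, 0.943, -0.039], [-0.15, 0.011, -0.989]]
wrist_force: [-0.3, -0.2, 0.3]
gripper_width: 0.0198
```

```bash
python3 go.py -110,0,14
```

```text
t 2.5 deckcur [-133.8    4.9   21.6] F [-0.33 -0.19  0.28] w 0.0198
to [-110.0, 0.0, 14.0] shift [0.0215, -0.0128, -0.0043] rot [-0.4, 0.83, -0.05]
```

Emit:
apply_moves(targets=[[[-0.002, -0.005, -0.007], [-0.3, 0.7, 0], 0.02], [[-0.002, -0.005, -0.007], [-0.3, 0.7, 0], 0.02], [[-0.002, -0.005, -0.007], [-0.3, 0.7, 0], 0.02], [[-0.002, -0.005, -0.007], [-0.3, 0.7, 0], 0.02]])

```text
clock: 2.9
tcp_pos: [0.5058, 0.0566, 0.0317]
eef_rot: [[-0.933, 0.333, 0.135], [0.33, 0.943, -0.044], [-0.142, 0.004, -0.99]]
wrist_force: [0.2, 1.0, -0.0]
gripper_width: 0.0197
```

```bash
python3 go.py -112,0,14
```

```text
t 2.9 deckcur [-134.4   -0.    15.6] F [ 0.19  0.96 -0.  ] w 0.0197
to [-112.0, 0.0, 14.0] shift [0.0211, -0.0074, 0.0016] rot [-0.15, 0.22, -0.05]
```

Emit:
apply_moves(targets=[[[0.007, -0.0025, 0.0005], [0, 0, 0], 0.02], [[0.014, -0.005, 0.001], [0, 0, 0], 0.02], [[0.021, -0.0075, 0.002], [0, 0, 0], 0.02], [[0.026, -0.009, 0.0025], [0, 0, 0], 0.02], [[0.028, -0.01, 0.003], [0, 0, 0], 0.02]])

```text
clock: 3.4
tcp_pos: [0.5347, 0.0464, 0.0347]
eef_rot: [[-0.933, 0.333, 0.135], [0.33, 0.943, -0.044], [-0.142, 0.004, -0.99]]
wrist_force: [-0.4, 0.0, 0.9]
gripper_width: 0.0203
```

```bash
cat > look.py <<'E'
import sys
from h import *
from bench import *
k=sys.argv[1]
a=get_image("top")[130:270,190:330,::-1];b=get_image("scene")[130:270,220:360,::-1]
cv2.imwrite(f"pics/c{k}.png",cv2.resize(np.hstack([a,b]),None,fx=2.8,fy=2.8,interpolation=cv2.INTER_CUBIC))
E
python3 go.py -60,0,14; python3 look.py 2
```

```text
t 3.4 deckcur [-103.7    0.    14.2] F [-0.42  0.02  0.9 ] w 0.0203
to [-60.0, 0.0, 14.0] shift [0.0408, -0.0144, 0.0058] rot [-0.16, 0.25, -0.02]
```

View pics/c2.png

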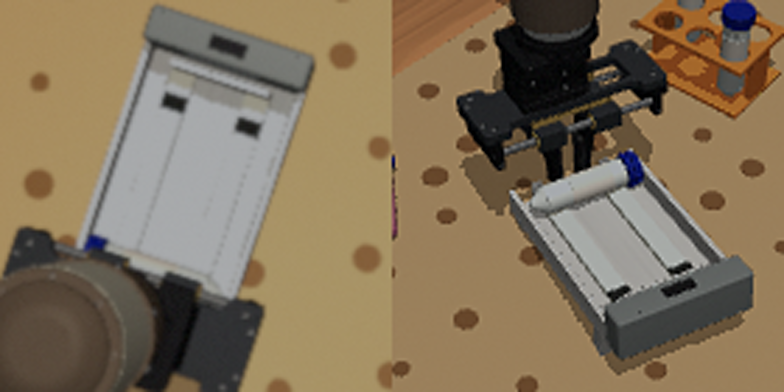

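The tube has started to move and is still square: its axis now runs through (585,185) in the right half, and the fingers are behind it. I'll push on steadily.

Emit:
apply_moves(targets=[[[0.0075, -0.0025, 0.001], [0, 0, 0], 0.02], [[0.015, -0.005, 0.002], [0, 0, 0], 0.02], [[0.0225, -0.008, 0.003], [0, 0, 0], 0.02], [[0.03, -0.0105, 0.0045], [0, 0, 0], 0.02], [[0.0375, -0.0135, 0.0055], [0, 0, 0], 0.02]])

```text
clock: 4.0
tcp_pos: [0.5725, 0.0327, 0.0403]
eef_rot: [[-0.933, 0.333, 0.135], [0.33, 0.943, -0.044], [-0.142, 0.004, -0.99]]
wrist_force: [-0.8, 0.8, 0.1]
gripper_width: 0.0197
```

Emit:
apply_moves(targets=[[[0.0075, -0.0025, 0.001], [0, 0, 0], 0.02], [[0.015, -0.005, 0.002], [0, 0, 0], 0.02], [[0.0225, -0.008, 0.003], [0, 0, 0], 0.02], [[0.03, -0.0105, 0.0045], [0, 0, 0], 0.02], [[0.0375, -0.0135, 0.0055], [0, 0, 0], 0.02]])

```text
clock: 4.5
tcp_pos: [0.6106, 0.019, 0.0459]
eef_rot: [[-0.933, 0.333, 0.135], [0.33, 0.943, -0.044], [-0.142, 0.004, -0.99]]
wrist_force: [-1.1, 0.5, -0.4]
gripper_width: 0.0198
```

```bash
python3 go.py 20,0,14; python3 look.py 3
```

```text
t 4.5 deckcur [-22.1  -0.5  14.1] F [-1.09  0.53 -0.39] w 0.0198
to [20.0, 0.0, 14.0] shift [0.0395, -0.0134, 0.0058] rot [-0.16, 0.24, -0.02]
```

View pics/c3.png

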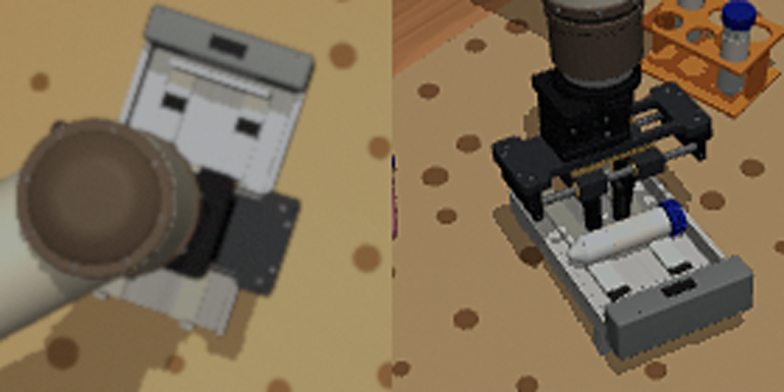

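The tube lies square at about (630,235) in the right half, short of the bumps at (620,292) and (680,268). I'll carry on.

Emit:
apply_moves(targets=[[[0.008, -0.003, 0.001], [0, 0, 0], 0.02], [[0.016, -0.005, 0.002], [0, 0, 0], 0.02], [[0.024, -0.008, 0.0035], [0, 0, 0], 0.02], [[0.032, -0.011, 0.0045], [0, 0, 0], 0.02], [[0.0395, -0.0135, 0.0058], [0, 0, 0], 0.02]])

```text
clock: 5.1
tcp_pos: [0.6516, 0.0052, 0.0519]
eef_rot: [[-0.933, 0.334, 0.137], [0.331, 0.943, -0.043], [-0.143, 0.005, -0.99]]
wrist_force: [-0.0, -0.1, -0.7]
gripper_width: 0.0198
```

Emit:
apply_moves(targets=[[[0.004, -0.0015, 0.0005], [0, 0, 0], 0.02], [[0.008, -0.003, 0.001], [0, 0, 0], 0.02], [[0.012, -0.004, 0.0015], [0, 0, 0], 0.02], [[0.016, -0.0055, 0.002], [0, 0, 0], 0.02], [[0.019, -0.0067, 0.0025], [0, 0, 0], 0.02]])

```text
clock: 5.6
tcp_pos: [0.671, -0.0016, 0.0545]
eef_rot: [[-0.933, 0.334, 0.137], [0.331, 0.943, -0.043], [-0.144, 0.005, -0.99]]
wrist_force: [-0.2, -0.2, 0.8]
gripper_width: 0.0201
```

```bash
python3 go.py 46,0,14; python3 look.py 4
```

```text
t 5.6 deckcur [42.3  0.3 13.8] F [-0.15 -0.17  0.79] w 0.0201
to [46.0, 0.0, 14.0] shift [0.0034, -0.0015, 0.0008] rot [-0.18, 0.35, 0.01]
```

View pics/c4.png

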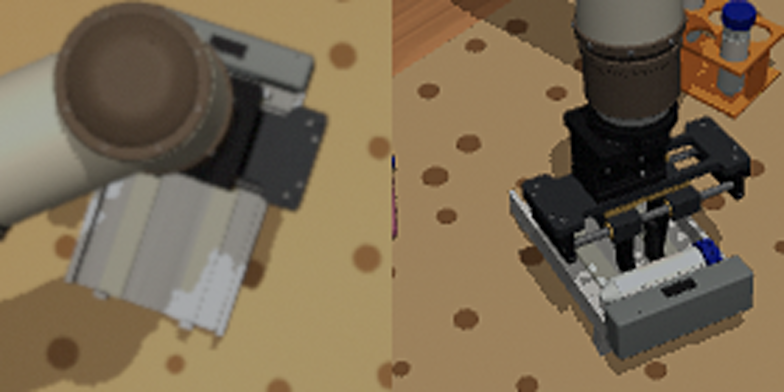

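The tube is now at the stop plate, (655,275) in the right half, and hides the bumps. I'll push a few mm more, slowly, to make sure it is seated.

Emit:
apply_moves(targets=[[[0.001, 0, 0], [0, 0, 0], 0.02], [[0.002, -0.001, 0.0005], [0, 0, 0], 0.02], [[0.003, -0.001, 0.0005], [0, 0, 0], 0.02], [[0.003, -0.001, 0.0005], [0, 0, 0], 0.02], [[0.003, -0.001, 0.0005], [0, 0, 0], 0.02]])

```text
clock: 6.2
tcp_pos: [0.6741, -0.0026, 0.055]
eef_rot: [[-0.933, 0.334, 0.137], [0.331, 0.943, -0.043], [-0.144, 0.005, -0.99]]
wrist_force: [-0.0, 0.2, -0.3]
gripper_width: 0.0199
```

```bash
python3 go.py 20,0,14
```

```text
t 6.2 deckcur [45.5  0.3 13.8] F [-0.    0.18 -0.31] w 0.0199
to [20.0, 0.0, 14.0] shift [-0.024, 0.0081, -0.0034] rot [-0.18, 0.36, 0.02]
```

Emit:
apply_moves(targets=[[[-0.003, 0.001, -0.0005], [0, 0, 0], 0.02], [[-0.006, 0.002, -0.001], [0, 0, 0], 0.02], [[-0.012, 0.004, -0.0015], [0, 0, 0], 0.02], [[-0.018, 0.006, -0.0025], [0, 0, 0], 0.02], [[-0.024, 0.008, -0.0034], [0, 0, 0], 0.02]])

```text
clock: 6.7
tcp_pos: [0.6494, 0.0056, 0.0516]
eef_rot: [[-0.933, 0.334, 0.137], [0.331, 0.943, -0.043], [-0.144, 0.005, -0.99]]
wrist_force: [0.3, 0.5, -0.1]
gripper_width: 0.0201
```

```bash
python3 go.py 20,0,14; python3 look.py 5
```

```text
t 6.7 deckcur [19.2 -0.2 14. ] F [ 0.28  0.48 -0.1 ] w 0.0201
to [20.0, 0.0, 14.0] shift [0.0008, -0.0001, 0.0001] rot [-0.18, 0.35, 0.01]
```

View pics/c5.png

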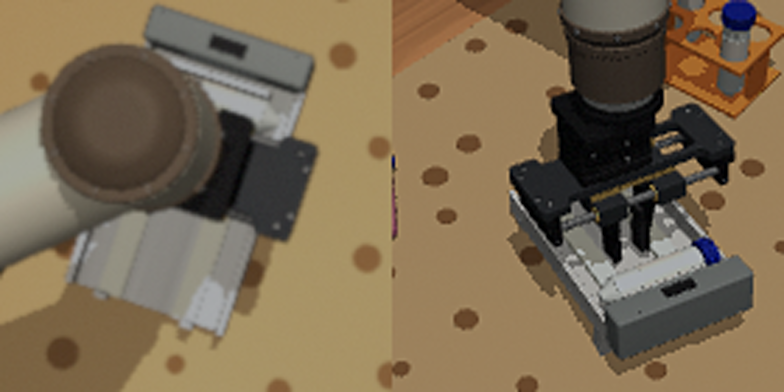

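The tube stayed against the stop when let go, at (655,275) in the right half. I'll lift straight up.

Emit:
apply_moves(targets=[[[-0.01, 0.003, 0.04], [0, 0, 0], 0.02], [[-0.015, 0.003, 0.08], [0, 0, 0], 0.0], [[-0.03, 0.003, 0.12], [0, 0, 0], 0.0], [[-0.03, 0.003, 0.12], [0, 0, 0], 0.0]])

```text
clock: 7.2
tcp_pos: [0.6214, 0.0094, 0.1787]
eef_rot: [[-0.932, 0.332, 0.149], [0.329, 0.943, -0.041], [-0.154, 0.011, -0.988]]
wrist_force: [1.0, -0.7, 0.0]
gripper_width: 0.0046
```

Run:
```python
from h import *
from bench import state
s=state(); R=np.array(s["eef_rot"]); print(s["clock"],s["tcp_pos"])
z=R[:,2]; a=np.cross(z,[0,0,-1]); print("rot",np.degrees(a)); print("shift to above button", np.array([.478,-.2745,.10])-s["tcp_pos"])
```

```text
7.2 [0.62138875 0.00940941 0.1787171 ]
rot [2.34001923 8.52028322 0.        ]
shift to above button [-0.14338875 -0.28390941 -0.0787171 ]
```

Emit:
apply_moves(targets=[[[-0.143, -0.284, 0.0], [2.3, 8.2, 0], 0.0], [[-0.143, -0.284, 0.0], [2.3, 8.2, 0], 0.0], [[-0.143, -0.284, 0.0], [2.3, 8.2, 0], 0.0], [[-0.143, -0.284, 0.0], [2.3, 8.2, 0], 0.0], [[-0.143, -0.284, 0.0], [2.3, 8.2, 0], 0.0]])

```text
clock: 7.7
tcp_pos: [0.5068, -0.2168, 0.1771]
eef_rot: [[-0.943, 0.332, 0.006], [0.332, 0.943, -0.001], [-0.006, 0.001, -1.0]]
wrist_force: [-0.5, 0.9, 0.6]
gripper_width: 0.0003
```

```bash
cat > b.py <<'E'
from h import *
from bench import state
s=state(); R=np.array(s["eef_rot"]); print(s["clock"],s["tcp_pos"].round(4),s["wrist_force"].round(2),s["gripper_width"])
z=R[:,2]; a=np.cross(z,[0,0,-1]); print("rot",np.degrees(a).round(2)); print("shift to tip-touch (z .065)", (np.array([.478,-.2745,.065])-s["tcp_pos"]).round(4))
E
python3 b.py
```

```text
7.7 [ 0.5068 -0.2168  0.1771] [-0.51  0.95  0.56] 0.0003442931433000255
rot [0.06 0.37 0.  ]
shift to tip-touch (z .065) [-0.0288 -0.0577 -0.1121]
```

Emit:
apply_moves(targets=[[[-0.029, -0.058, 0.0], [0, 0.3, 0], 0.0], [[-0.029, -0.058, 0.0], [0, 0.3, 0], 0.0], [[-0.029, -0.058, -0.05], [0, 0.3, 0], 0.0], [[-0.029, -0.058, -0.09], [0, 0.3, 0], 0.0], [[-0.029, -0.058, -0.09], [0, 0.3, 0], 0.0]])

```text
clock: 8.2
tcp_pos: [0.4734, -0.2738, 0.0818]
eef_rot: [[-0.942, 0.334, -0.011], [0.334, 0.942, 0.003], [0.011, -0.001, -1.0]]
wrist_force: [-0.3, 0.1, -0.3]
gripper_width: 0.0004
```

```bash
python3 b.py
python3 - <<'E'
from h import *
from bench import *
a=get_image("top")[120:320,200:450,::-1]
b=get_image("scene")[120:320,130:380,::-1]
cv2.imwrite("pics/d1.png",cv2.resize(np.vstack([a]),None,fx=3,fy=3,interpolation=cv2.INTER_CUBIC))
cv2.imwrite("pics/d2.png",cv2.resize(np.vstack([b]),None,fx=3,fy=3,interpolation=cv2.INTER_CUBIC))
Q=[.6333,.0115,-.34]
for d in ((71,58,14),(71,-58,14),(60,32,2),(60,-32,2)):
    P=deckR(Q[2])@np.array(d)/1e3+[Q[0],Q[1],.035]; print(d,(proj("top",P)[0]-[200,120])*3,(proj("scene",P)[0]-[130,120])*3)
E
```

```text
8.2 [ 0.4734 -0.2738  0.0818] [-0.28  0.07 -0.29] 0.0004121565573571185
rot [-0.18 -0.61 -0.  ]
shift to tip-touch (z .065) [ 0.0046 -0.0007 -0.0168]
(71, 58, 14) [126.21396266 112.53953597] [610.66875082 302.89239355]
(71, -58, 14) [272.32476004 160.10585596] [489.83435849 350.08402121]
(60, 32, 2) [156.32027631 138.82593677] [577.8068598 315.9831957]
(60, -32, 2) [235.93303851 164.81223743] [511.89033603 341.73067614]
```

View pics/d1.png

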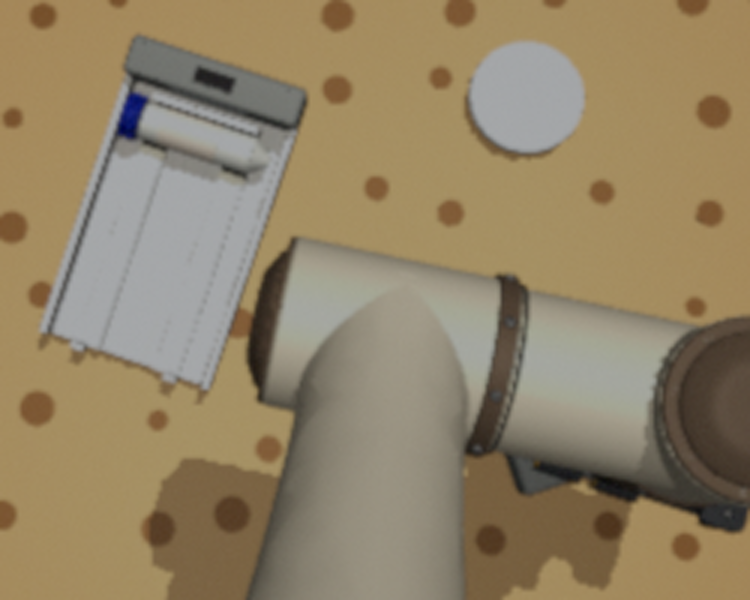

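View pics/d2.png

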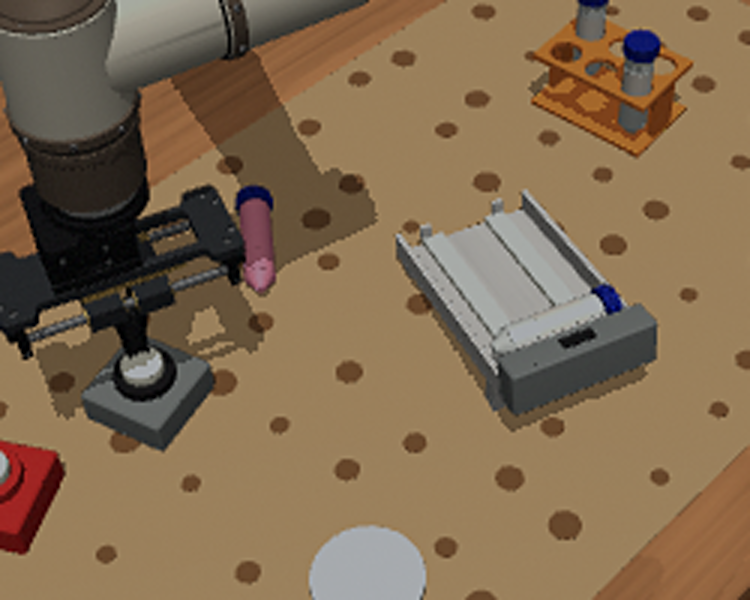

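The tube sits in the bay. In the top crop its cap is at (131,116) and its tip at (265,160), against a prediction of (126,113) and (272,160). The fingertips stand above the grey box's button, seen at (142,365) in the scene crop. I'll press it now.

Emit:
apply_moves(targets=[[[0.0045, -0.0005, -0.005], [-0.2, -0.6, 0], 0.0], [[0.0045, -0.0005, -0.01], [-0.2, -0.6, 0], 0.0], [[0.0045, -0.0005, -0.015], [-0.2, -0.6, 0], 0.0], [[0.0045, -0.0005, -0.019], [-0.2, -0.6, 0], 0.0], [[0.0045, -0.0005, -0.021], [-0.2, -0.6, 0], 0.0]])

```text
clock: 8.8
tcp_pos: [0.4825, -0.2755, 0.0661]
eef_rot: [[-0.943, 0.331, 0.011], [0.331, 0.943, -0.005], [-0.012, -0.001, -1.0]]
wrist_force: [0.5, -0.8, 0.7]
gripper_width: 0.0005
```

```bash
python3 b.py
```

```text
8.8 [ 0.4825 -0.2755  0.0661] [ 0.47 -0.77  0.69] 0.0004558541321810839
rot [0.29 0.6  0.  ]
shift to tip-touch (z .065) [-0.0045  0.001  -0.0011]
```

Emit:
apply_moves(targets=[[[-0.004, 0.001, -0.001], [0.3, 0.6, 0], 0.0], [[-0.004, 0.001, -0.003], [0.3, 0.6, 0], 0.0], [[-0.004, 0.001, -0.005], [0.3, 0.6, 0], 0.0], [[-0.004, 0.001, -0.007], [0.3, 0.6, 0], 0.0], [[-0.004, 0.001, -0.007], [0.3, 0.6, 0], 0.0]])

```text
clock: 9.3
tcp_pos: [0.4786, -0.2745, 0.0595]
eef_rot: [[-0.944, 0.331, 0.0], [0.331, 0.944, -0.0], [-0.0, 0.0, -1.0]]
wrist_force: [-0.6, 1.7, 4.7]
gripper_width: 0.0005
```

```bash
python3 b.py
```

```text
9.3 [ 0.4786 -0.2745  0.0595] [-0.58  1.66  4.73] 0.00047657820788380204
rot [0.   0.01 0.  ]
shift to tip-touch (z .065) [-0.0006  0.      0.0055]
```

The force is 4.7 N, so the button is close to fully down. I'll go slightly further until it clearly bottoms out.

Emit:
apply_moves(targets=[[[0, 0, -0.001], [0, 0, 0], 0.0], [[0, 0, -0.002], [0, 0, 0], 0.0], [[0, 0, -0.002], [0, 0, 0], 0.0]])

```text
clock: 9.6
tcp_pos: [0.4787, -0.2746, 0.0593]
eef_rot: [[-0.944, 0.33, 0.0], [0.33, 0.944, -0.001], [-0.0, -0.0, -1.0]]
wrist_force: [-3.9, 2.7, 12.2]
gripper_width: 0.0006
```

```bash
python3 b.py
```

```text
9.6 [ 0.4787 -0.2746  0.0593] [-3.93  2.71 12.18] 0.0005930521434079617
rot [0.03 0.02 0.  ]
shift to tip-touch (z .065) [-0.0007  0.0001  0.0057]
```

The button has bottomed out: 12 N with no further travel. I'll release it.

Emit:
apply_moves(targets=[[[0, 0, 0.0], [0, 0, 0], 0.0], [[0, 0, 0.005], [0, 0, 0], 0.0], [[0, 0, 0.03], [0, 0, 0], 0.0], [[0, 0, 0.08], [0, 0, 0], 0.0], [[-0.03, -0.03, 0.12], [0, 0, 0], 0.0]])

```text
clock: 10.1
tcp_pos: [0.4556, -0.2998, 0.176]
eef_rot: [[-0.945, 0.326, 0.003], [0.326, 0.945, -0.002], [-0.004, -0.001, -1.0]]
wrist_force: [0.5, -1.0, 0.7]
gripper_width: 0.0009
```

Emit:
apply_moves(targets=[[[-0.05, -0.1, 0.03], [0, 0, 0], 0.0], [[-0.1, -0.15, 0.03], [0, 0, 0], 0.0], [[-0.1, -0.2, 0.03], [0, 0, 0], 0.0], [[-0.1, -0.2, 0.03], [0, 0, 0], 0.0], [[-0.1, -0.2, 0.03], [0, 0, 0], 0.0]])

```text
clock: 10.6
tcp_pos: [0.3537, -0.5028, 0.2057]
eef_rot: [[-0.944, 0.329, 0.003], [0.329, 0.944, -0.003], [-0.004, -0.002, -1.0]]
wrist_force: [0.1, -0.3, -0.3]
gripper_width: 0.0005
```

```bash
python3 b.py
python3 - <<'E'
from h import *
from bench import *
for n in("top","scene"):cv2.imwrite(f"pics/{n}9.png",get_image(n)[:,:,::-1])
a=cv2.imread("pics/top9.png")[120:320,200:450]
cv2.imwrite("pics/e1.png",cv2.resize(a,None,fx=3,fy=3,interpolation=cv2.INTER_CUBIC))
E
```

```text
10.6 [ 0.3537 -0.5028  0.2057] [ 0.15 -0.3  -0.32] 0.00045484621478118986
rot [0.16 0.19 0.  ]
shift to tip-touch (z .065) [ 0.1243  0.2283 -0.1407]
```

View pics/e1.png

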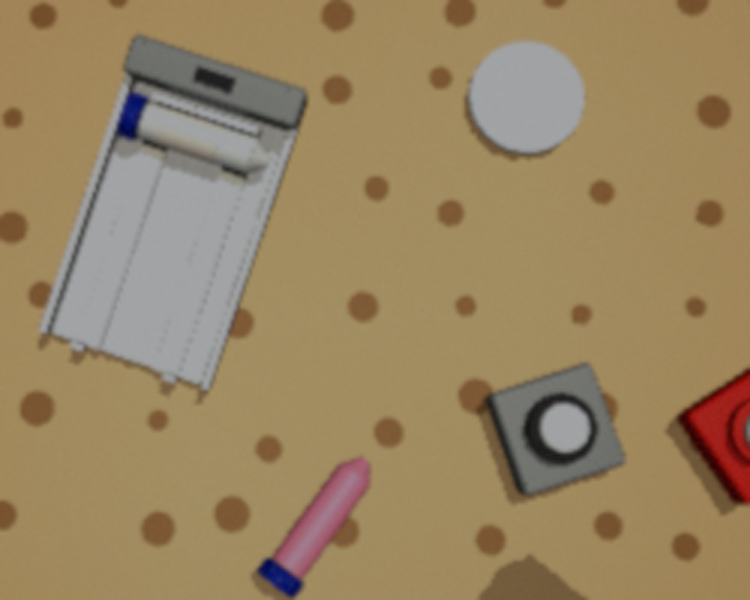

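View pics/scene9.png

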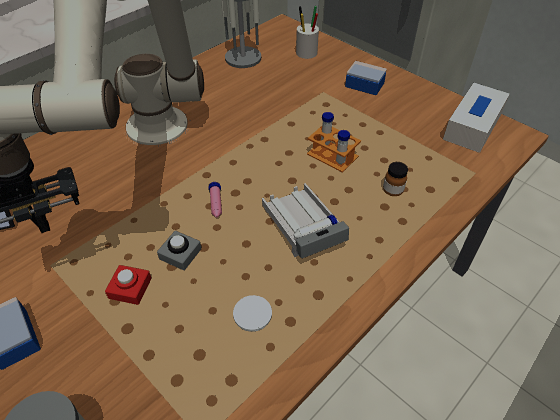

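The tube is still parked: in the top crop the cap is at (131,116) and the tip at (265,160). The button is up, and nothing else has moved. The arm is clear, so I'll hand in.

```bash
python3 -c "
from bench import *
print(job_done())"
```

```text
the job is handed in; nothing more can be done
None
```

I pushed the tube up the gutter with two slightly open fingertips, square behind it, over the bumps and into the bay. It stayed there when I drew the fingers back. I then pressed the grey start button with closed fingertips and let it come up; it bottomed out at about 12 N with the fingertips about 6 mm below its nominal top. I handed in at about 10.7 s.

**Last checks:** The final pictures show the tube parked where I predicted, within about 2 mm, lying square. The button is up, the rack, jar and dish are unmoved, and the arm is well clear. No check failed. The only disagreement was in the gutter's direction: the two cameras differed by about 0.03 rad, so I used −0.34 rad, in between. I judged the button's travel from fingertip height and force, since the joint itself can't be read, and the hand-in gave no verdict.

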